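# Lay the straightedge flush along the clamped board

### The arm

A 6-joint arm with a two-finger parallel gripper is mounted at the origin on the work surface. World frame = base frame: x ahead of the robot, y to its left, z up, the work surface at z = 0. Lengths are in m, angles in rad, forces in N, time in s.
With the tool pointing down it reaches from about 0.425 to 1.125 m from the base axis. Payload 14.9 kg.
Tool frame: the origin (TCP) lies midway between the tips of the shut fingers; the grasp point (between the pads) lies 19 mm behind it (bot.hold_point_z is the distance from the TCP to the grasp point, in m); z points along the fingers, y is the direction in which the jaws open and shut (so a half turn about z gives the same grasp; the last joint's range is limited). The gripper opens to 91 mm and grips with 3 to 60 N. Pads are 32 mm wide; open, the fingers measure 118 mm over their backs; the gripper's body (76 mm by 178 mm) begins 60 mm behind the grasp point.
Start: joints at [1.141, 0.379, 1.734, -0, 1.028, -0.033], TCP at [0.271, 0.646, 0.214] pointing down, gripper open.
Joint ranges: [-2.77, 2.77], [-0.74, 2.19], [0, 2.66], [-1.06, 4.2], [0.31, 2.87], [-3.08, 3.08]. Speed limits (rad/s): [1.89, 1.89, 2.39, 3.14, 3.14, 3.14].

### API

Orientations are given as [roll, pitch, yaw] about the fixed x, y, z axes, in that order (R = Rz(yaw) Ry(pitch) Rx(roll)).
In Python, from workcell import bot, solver, snapshot, readout gives the robot as it stands. Calls block until the motion is done:
- bot.goto(position, orientation): joint-space move of the TCP to a pose.
- bot.servo_line(position, frame=None, speed=0.15): straight line of the TCP; frame=None keeps the orientation; speed is the mean speed in m/s.
- bot.move_j(angles): joint-space move.
- bot.move_gripper(opening, effort=None): finger opening in m; effort is the grip in N (None keeps the last); returns when the fingers have stopped.
- bot.wait(seconds).
- solver.inverse_kinematics(position, orientation): joint angles nearest the present ones, or None.
- snapshot(name): name is "side" or "top"; returns a dict with "img" (480x640x3 uint8, red, green, blue), "camera_matrix" (3x3 intrinsics, pixels), "world_from_camera" (4x4, takes a point from camera to world coordinates). Camera axes: x right, y up, looking along -z (the intrinsics and any distortion apply to the point x, -y, -z); pixel columns grow to the right and rows downward; lengths in m; the calibration is good to about 2 mm. A picture is of the moment at which its call begins. There is no depth.
A pose or a line that the arm cannot do raises bot.Unreachable and nothing moves.
- bot.job_done(): hands the job in, once; it reports no verdict.
Readings, each from a call of its own:
- readout.read_t(): time.
- readout.read_joint_positions(): joint angles.
- readout.read_dq(): joint speeds.
- readout.read_joint_torque(): joint torques, N m.
- readout.read_tcp_pos(): TCP position.
- readout.read_orientation(): TCP orientation.
- readout.read_wrist_force(): force on the tool from outside, world axes, zero at the start.
- readout.read_moment(): the same for the moment, N m.
- readout.read_finger_gap(): finger opening in m.
Only numpy, scipy, OpenCV 4.12 (cv2) and the standard library are available. Lean on these libraries where they do the work, as an engineer would, in place of code of your own. Each camera call takes 0.05 s, during which the arm holds its last target. There are 200 camera calls.

### The job

Clear the loose wooden shim block from in front of the board by laying it flat on the floor of the shallow steel tray. Only then pull the handled straightedge out of its slanted holder and lay it flat on the table, its whole length flush against the board's long edge on the robot's side, neither end sticking out past the board's corners. Do not disturb the glass of screws, the screwdriver or the hinge.

Things in the scene. Friction and masses are not known exactly. Their poses are not given: they have to be found in the camera images.
- board: Pale wooden board lying fixed on the table: 110 (own x) by 340 (own y) by 18 mm high. Origin: centre of its underside. The edge to work on is its long face at own x = -55 mm, on the robot's side, running along own y.
- shim: Loose wooden shim block, 70 (own x) by 30 (own y) by 22 mm high, lying on the table in front of that edge, in the straightedge's way. Origin: centre of its underside.
- tray: Shallow open steel tray, fixed on the table left or right of the board: outside 150 (own x) by 130 (own y) by 28 mm high, walls and floor 4 mm thick. Origin: centre of its underside.
- straightedge: Loose straightedge, 0.25 kg: flat aluminium bar 220 (own x) by 50 (own y) by 6 mm, a dark wooden grip rib on the middle of its upper face (80 mm along x, 14 wide along y, z = 6 to 42 mm). Origin: centre of the bar's underside; own z out of the ribbed face. Starts leaning in the holder, own x rising at 40 degrees to the table, rib up. Its long edges are alike: either may go to the board.
- holder: Black plastic holder, fixed, across the board from the tray: base 150 (own x) by 70 by 8 mm with a ramp rising along own x at 40 degrees to the table, 100 mm high. Side walls hold the bar's lowest 60 mm, a strap covers its lowest 45 mm with 4 mm play: pull the bar 50 mm or more along the ramp (its own x) before lifting it away. Origin: centre of the base's underside.
- clamp: Steel hold-down clamp, fixed, near one end of the board: a screw with a dark round knob, 40 mm across, 88 to 108 mm above the board's top, presses a thin shim on the board; its arm (20 mm wide, 66 to 80 mm above the board's top) runs along own +x to a post 115 mm away behind the board. Origin: on the screw's axis, at the board's top.
- hinge: Bystander: loose flat chrome hinge, 44 (own x) by 75 (own y) by 7 mm, lying on the board's top near the end away from the clamp. Origin: centre of its underside.
- tumbler: Bystander: loose clear glass tumbler of screws, 74 mm across the rim, 95 mm high, on the table. Origin: centre of its underside.
- screwdriver: Bystander: loose stubby yellow screwdriver lying on the table, 110 mm long. Origin: under its middle.

How it is judged:
By the outcome, as a careful person would: the job done as asked, in the order asked, and still so for the second after the job is handed in, with the robot touching nothing.
It also fails if it takes over 61 s, if anything falls off the work surface, if the arm or the gripper's body presses on something with over 40 N, if the wrist force passes 120 N, or if a joint passes its speed limit or range.

## Working session

There is one attempt and no reset: what is moved stays moved. The work goes in short steps, each a Python script; the robot and the scene stay as the last script left them, time stands still between calls to the robot, and variables do not carry over. Pictures are saved under pics/ and viewed, about 8 in all and at most 12, crops included, and the job is handed in when it is done.

```bash
ls; mkdir -p pics; python3 - <<'E'
from workcell import bot,solver,snapshot,readout
import cv2,numpy as np,pickle
for n in("top","side"):
    s=snapshot(n); cv2.imwrite(f"pics/{n}0.png",s["img"][:,:,::-1]); pickle.dump(s,open(f"{n}.pkl","wb"))
    print(n,[k for k in s],np.round(s["camera_matrix"],1).tolist(),np.round(s["world_from_camera"],3).tolist())
print(readout.read_t(),bot.hold_point_z)
E
```

```text
pics
top ['img', 'camera_matrix', 'world_from_camera'] [[538.3, 0.0, 308.6], [0.0, 538.3, 240.6], [0.0, 0.0, 1.0]] [[-0.025, 0.991, -0.13, 0.505], [-1.0, -0.027, -0.015, -0.004], [-0.018, 0.13, 0.991, 1.032], [0.0, 0.0, 0.0, 1.0]]
side ['img', 'camera_matrix', 'world_from_camera'] [[443.8, 0.0, 314.6], [0.0, 443.8, 242.2], [0.0, 0.0, 1.0]] [[0.995, 0.066, -0.071, 0.584], [-0.097, 0.631, -0.77, -0.602], [-0.006, 0.773, 0.634, 0.578], [0.0, 0.0, 0.0, 1.0]]
0.1 0.0188
```

View pics/top0.png

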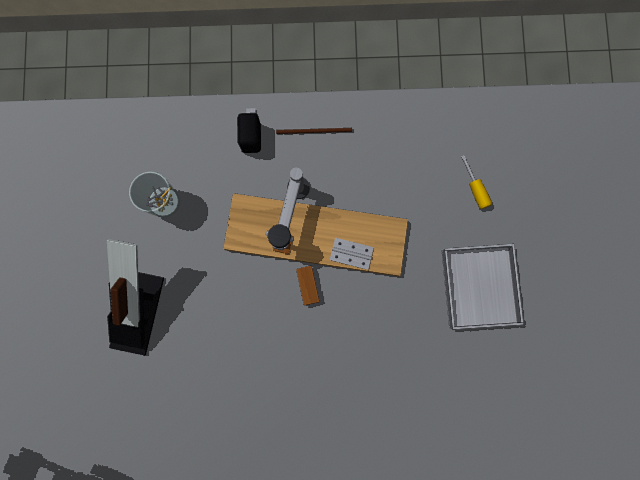

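View pics/side0.png

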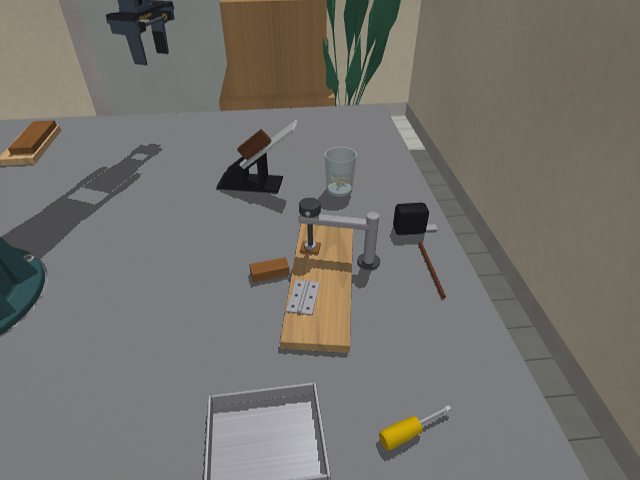

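```bash
cat > h.py <<'E'
import cv2,numpy as np,pickle
def K(s): return s["camera_matrix"],s["world_from_camera"]
def ray(s,p):
    k,T=K(s); d=np.array([(p[0]-k[0,2])/k[0,0],-(p[1]-k[1,2])/k[1,1],-1]); return T[:3,3],T[:3,:3]@d
def onz(s,p,z):
    o,d=ray(s,p); return o+d*(z-o[2])/d[2]
def tri(s1,p1,s2,p2):
    o1,d1=ray(s1,p1);o2,d2=ray(s2,p2)
    t,_,_,_=np.linalg.lstsq(np.c_[d1,-d2],o2-o1,rcond=None)
    a=o1+d1*t[0];b=o2+d2*t[1]; return (a+b)/2,np.linalg.norm(a-b)
def proj(s,P):
    k,T=K(s); c=T[:3,:3].T@(np.asarray(P)-T[:3,3]); return np.array([k[0,2]+k[0,0]*c[0]/-c[2],k[1,2]+k[1,1]*c[1]/c[2]])
def blobs(img,lo,hi,roi,n=1):
    """largest blobs of an HSV range inside roi (x0,y0,x1,y1)"""
    h=cv2.cvtColor(img,cv2.COLOR_RGB2HSV); m=cv2.inRange(h,np.array(lo),np.array(hi)); z=np.zeros_like(m); x0,y0,x1,y1=roi; z[y0:y1,x0:x1]=m[y0:y1,x0:x1]
    c=sorted(cv2.findContours(z,cv2.RETR_EXTERNAL,cv2.CHAIN_APPROX_NONE)[0],key=cv2.contourArea)[::-1][:n]
    return c
E
python3 - <<'E'
from h import *
t=pickle.load(open("top.pkl","rb"));s=pickle.load(open("side.pkl","rb"))
hs=cv2.cvtColor(t["img"],cv2.COLOR_RGB2HSV)
for p in[(250,215),(380,250),(390,262),(308,280),(302,298),(313,296),(480,290),(450,300),(125,260),(118,300),(140,290),(400,350),(120,335)]: print(p,hs[p[1],p[0]])
A=np.hstack([cv2.resize(t["img"][y:y+100,x:x+130],None,fx=3,fy=3,interpolation=cv2.INTER_CUBIC) for x,y in((80,235),(255,225))])
B=np.hstack([cv2.resize(i[y:y+100,x:x+130],None,fx=3,fy=3,interpolation=cv2.INTER_CUBIC) for i,x,y in((s["img"],205,105),(s["img"],230,200))])
cv2.imwrite("pics/c1.png",np.vstack([A,B])[:,:,::-1])
E
```

```text
(250, 215) [ 17 137 158]
(380, 250) [ 17 138 168]
(390, 262) [ 17 132 166]
(308, 280) [ 14 189 112]
(302, 298) [ 12  82 109]
(313, 296) [ 13 184 108]
(480, 290) [120  14 148]
(450, 300) [117  13 174]
(125, 260) [ 90  11 144]
(118, 300) [  9 189  27]
(140, 290) [105  73   7]
(400, 350) [108  11 111]
(120, 335) [113  78  13]
```

View pics/c1.png

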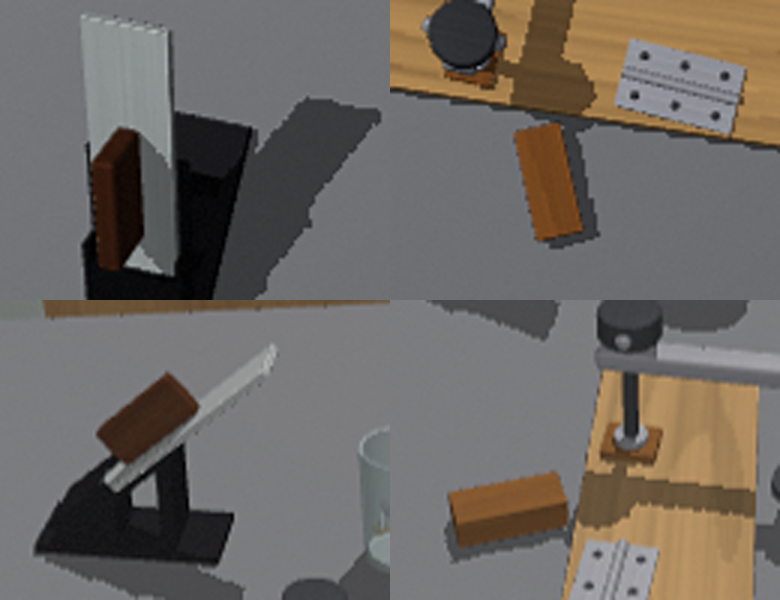

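```bash
python3 - <<'E'
from h import *
np.set_printoptions(precision=4,suppress=True)
t=pickle.load(open("top.pkl","rb"));s=pickle.load(open("side.pkl","rb"))
def rect(pts,name):
    r=cv2.minAreaRect(np.float32(pts[:,:2])*1000); print(name,"c",np.array(r[0]),"size",np.array(r[1]),"ang",r[2]); return r
def W(c,z): return np.array([onz(t,p,z) for p in c.reshape(-1,2)+0.0])
b=blobs(t["img"],(12,80,60),(22,170,255),(215,180,420,285))[0]; print(cv2.contourArea(b)); rect(W(b,.018),"board")
m=blobs(t["img"],(8,150,70),(17,255,255),(290,262,325,310))[0]; rect(W(m,.022),"shim")
for roi in((435,238,530,335),):
    h=t["img"][238:335,435:530].astype(int); v=h.max(2); msk=np.uint8(v>126)*255   # table v~111
    c=max(cv2.findContours(msk,0,1)[0],key=cv2.contourArea)+np.array([435,238]); rect(W(c,.028),"tray")
c1=lambda x,y:(80+x/3-.33,235+y/3-.33); c2=lambda x,y:(205+x/3-.33,105+(y-300)/3-.33)
L,e=tri(t,c1(82,14),s,c2(275,345)); R,e2=tri(t,c1(172,31),s,c2(268,372)); print("bar end L,R",L,e,R,e2,np.linalg.norm(L-R))
Lo,e3=tri(t,c1(176,275),s,c2(110,485)); print("low R",Lo,e3,np.linalg.norm(Lo-R),"slope",np.degrees(np.arctan2(R[2]-Lo[2],np.hypot(*(R-Lo)[:2]))))
# holder base: far(+x) corners and near corners, z=.008
for n,p,z in(("far R",c1(256,128),.008),("near L",(110,348),.008),("near R",(147,354),.008)): print(n,onz(t,p,z))
print("tri farR",tri(t,c1(256,128),s,c2(218,562)), "nearR", tri(t,(147,354),s,c2(36,552)))
# tumbler rough
print("tumbler",onz(t,(163,202),0.0), onz(t,(151,192),.095))
E
```

```text
9116.0
board c [650.2308  -1.327 ] size [339.6855 110.768 ] ang 79.78434753417969
shim c [553.6561  16.192 ] size [68.7967 28.8328] ang 10.778199195861816
tray c [ 540.6964 -307.9233] size [133.456  108.9792] ang 2.3630809783935547
bar end L,R [0.6312 0.3419 0.1588] 0.0014945357370884235 [0.6216 0.2914 0.1609] 0.004274779290204597 0.05148257289707738
low R [0.4922 0.3215 0.0593] 0.013658029427355691 0.16719608007332357 slope 37.404869766501044
far R [0.5758 0.2881 0.008 ]
near L [0.4454 0.3909 0.008 ]
near R [0.4326 0.3206 0.008 ]
tri farR (array([0.5773, 0.2893, 0.004 ]), np.float64(0.0024635867952611796)) nearR (array([0.433 , 0.3226, 0.0021]), np.float64(0.0015963279617163912))
tumbler [0.7243 0.2958 0.    ] [0.7229 0.29   0.095 ]
```

```bash
cat > g.py <<'E'
from h import *
from scipy.spatial.transform import Rotation as Ro
BO=np.array([.6502,-.0013]); BA=np.radians(-10.2)
BX=np.array([np.cos(BA),np.sin(BA)]); BY=np.array([-BX[1],BX[0]])
def b2w(x,y,z): return np.r_[BO+x*BX+y*BY,z]
def w2b(p): d=np.asarray(p)[:2]-BO; return np.array([d@BX,d@BY])
def rpy(R): return Ro.from_matrix(R).as_euler("xyz")
def frame(h,a):
    "u,w,n of a bar with heading h, slope a"
    u=np.array([np.cos(a)*np.cos(h),np.cos(a)*np.sin(h),np.sin(a)]); w=np.array([-np.sin(h),np.cos(h),0]); return u,w,np.cross(u,w)
def tool(h,a,flip=1):
    u,w,n=frame(h,a); return rpy(np.c_[flip*u,-flip*w,-n])
E
python3 - <<'E'
from g import *
from workcell import solver,readout
np.set_printoptions(precision=4,suppress=True)
t=pickle.load(open("top.pkl","rb"));s=pickle.load(open("side.pkl","rb"))
k=onz(t,(279.3,236.3),.126); print("knob",k,w2b(k)); print("knob tri",tri(t,(279.3,236.3),s,(310,204)))
T=[onz(t,p,.028) for p in((444,249),(513,245),(522,326),(453,330))]; print("tray",np.mean(T,0),[np.linalg.norm(T[i]-T[i-1]) for i in range(4)],T)
c1=lambda x,y:(80+x/3-.33,235+y/3-.33)
# bar heading: edges cut with the 40 deg plane through the upper end
P=np.array([.6264,.3167,.1598]); h=np.radians(-12); 
for it in range(4):
    n=frame(h,np.radians(40))[2]
    cut=lambda p:(lambda o,d:o+d*((P-o)@n)/(d@n))(*ray(t,p))
    a,b,c,d=[cut(c1(*q)) for q in((172,31),(177,272),(82,14),(90,148))]
    hs=[np.arctan2(*(x-y)[[1,0]]) for x,y in((a,b),(c,d))]; h=hs[0]
print(np.degrees(hs),a,b,c,d,np.linalg.norm(a-b))
q0=np.array(readout.read_joint_positions()); print(readout.read_orientation())
for h in(-12,):
  for f in(1,-1):
    u,w,n=frame(np.radians(h),np.radians(40)); top=P-.11*u
    for dl in(0,.065): print("pick",f,dl,solver.inverse_kinematics(top+.006*n+dl*u,tool(np.radians(h),np.radians(40),f)))
for f in(1,-1):
  for hh in(79.8,-100.2): print("place",f,hh,solver.inverse_kinematics(b2w(-.08,-.045,.02),tool(np.radians(hh),0,f)))
print("shim",[solver.inverse_kinematics([.543,.0145,.004],tool(np.radians(10.8),0,f)) for f in(1,-1)])
print("tray",[solver.inverse_kinematics([.54,-.309,.01],tool(np.radians(3),0,f)) for f in(1,-1)])
E
```

```text
knob [0.6323 0.0597 0.126 ] [-0.0284  0.0569]
knob tri (array([0.635 , 0.0601, 0.1218]), np.float64(0.004157656684879061))
tray [ 0.5409 -0.3088  0.028 ] [np.float64(0.14993072101784852), np.float64(0.12871234040379548), np.float64(0.1496976110738859), np.float64(0.1262044815784879)] [array([ 0.6137, -0.2412,  0.028 ]), array([ 0.6178, -0.3698,  0.028 ]), array([ 0.4682, -0.3752,  0.028 ]), array([ 0.464, -0.249,  0.028])]
[-14.09   -13.9302] [0.6196 0.2918 0.1594] [0.4869 0.3251 0.0446] [0.6306 0.3422 0.158 ] [0.5604 0.3596 0.0973] 0.17861153436778485
[-3.1407 -0.      2.7448]
pick 1 0 None
pick 1 0.065 None
pick -1 0 None
pick -1 0.065 None
place 1 79.8 [-0.097   0.4758  2.0566 -0.      0.6092  0.081 ]
place 1 -100.2 [-0.097   0.4758  2.0566 -0.      0.6092 -3.0606]
place -1 79.8 [-0.097   0.4758  2.0566 -0.      0.6092 -3.0606]
place -1 -100.2 [-0.097   0.4758  2.0566 -0.      0.6092  0.081 ]
shim [array([-0.0162,  0.4832,  2.0964, -0.    ,  0.562 ,  1.3661]), array([-0.0162,  0.4832,  2.0964, -0.    ,  0.562 , -1.7755])]
tray [array([-0.5572,  0.5566,  1.9385, -0.    ,  0.6464,  0.9612]), array([-0.5572,  0.5566,  1.9385,  0.    ,  0.6464, -2.1804])]
```

```bash
python3 - <<'E'
from g import *
from workcell import solver
np.set_printoptions(precision=2,suppress=True)
r=np.radians; h=r(-13.3); u,w,n=frame(h,r(40)); P=(np.array([.6196,.2918,.1594])+[.6306,.3422,.158])/2
C=P-.11*u; print("top-face centre",C)
for d in(0,5,10,15,20,25,30,40):
  at=r(40-d)
  for f in(1,-1):
    tz=-frame(h,at)[2]
    g=C+.019*n                      # grasp point mid-rib
    row=[solver.inverse_kinematics(g+dl*u+np.array([0,0,zz])+.0188*tz,tool(h,at,f)) for dl,zz in((0,0),(.07,0),(.07,.1))]
    pl=[]
    for hh in(79.8,-100.2):
      tz=-frame(r(hh),r(-d))[2]
      pl.append(solver.inverse_kinematics(b2w(-.08,-.045,.027)+.0188*tz,tool(r(hh),r(-d),f)))
    print(d,f,*[str(x) for x in row],"| place",*[str(x) for x in pl])
E
```

```text
top-face centre [0.54 0.34 0.09]
0 1 None None [ 0.66  0.22  2.04 -0.98  0.65 -3.07] | place [-0.1   0.5   2.06 -0.    0.59  0.08] [-0.1   0.5   2.06 -0.    0.59 -3.06]
0 -1 None None [ 0.66  0.22  2.04 -0.98  0.65  0.07] | place [-0.1   0.5   2.06 -0.    0.59 -3.06] [-0.1   0.5   2.06 -0.    0.59  0.08]
5 1 None [ 0.64  0.37  2.04 -1.02  0.54 -2.99] [ 0.64  0.22  2.01 -0.81  0.65  3.04] | place [-0.06  0.5   2.05 -0.15  0.61  0.25] [-0.14  0.5   2.06  0.16  0.59  3.05]
5 -1 None [ 0.64  0.37  2.04 -1.02  0.54  0.15] [ 0.64  0.22  2.01 -0.81  0.65 -0.1 ] | place [-0.06  0.5   2.05 -0.15  0.61 -2.9 ] [-0.14  0.5   2.06  0.16  0.59 -0.09]
10 1 [ 0.69  0.4   2.09 -0.95  0.51 -2.98] None [ 0.62  0.22  1.98 -0.64  0.68  2.88] | place [-0.02  0.51  2.04 -0.29  0.64  0.4 ] [-0.17  0.5   2.06  0.31  0.6   2.89]
10 -1 [ 0.69  0.4   2.09 -0.95  0.51  0.16] [ 0.62  0.37  2.02 -0.82  0.54 -0.06] [ 0.62  0.22  1.98 -0.64  0.68 -0.27] | place [-0.02  0.51  2.04 -0.29  0.64 -2.74] [-0.17  0.5   2.06  0.31  0.6  -0.26]
15 1 None [ 0.59  0.37  1.99 -0.62  0.56  2.89] [ 0.59  0.23  1.96 -0.49  0.71  2
[... 1220 characters left out ...]
2.41] | place [ 0.12  0.59  1.99 -0.69  0.86  0.83] [-0.32  0.56  2.05  0.78  0.78  2.37]
30 -1 [ 0.58  0.42  1.98 -0.22  0.63 -0.59] [ 0.52  0.4   1.9  -0.18  0.72 -0.69] [ 0.52  0.27  1.86 -0.15  0.89 -0.73] | place [ 0.12  0.59  1.99 -0.69  0.86 -2.31] [-0.32  0.56  2.05  0.78  0.78 -0.78]
40 1 [ 0.53  0.45  1.92 -0.    0.77  2.33] [ 0.48  0.44  1.83 -0.    0.87  2.28] [ 0.48  0.31  1.79 -0.    1.03  2.28] | place [ 0.17  0.64  1.96 -0.8   0.99  0.96] [-0.38  0.61  2.03  0.92  0.91  2.2 ]
40 -1 [ 0.53  0.45  1.92  0.    0.77 -0.81] [ 0.48  0.44  1.83  0.    0.87 -0.86] [ 0.48  0.31  1.79  0.    1.03 -0.86] | place [ 0.17  0.64  1.96 -0.8   0.99 -2.18] [-0.38  0.61  2.03  0.92  0.91 -0.94]
```

```bash
python3 - <<'E'
from g import *
from workcell import bot,readout,snapshot
r=np.radians; o=tool(r(10.8),0)
bot.goto([.547,.015,.25],o); print(readout.read_t())
bot.servo_line([.547,.015,.004],speed=.2); print(readout.read_t(),readout.read_wrist_force())
bot.move_gripper(.0,effort=30); print("gap",readout.read_finger_gap(),readout.read_t(),readout.read_tcp_pos())
bot.servo_line([.547,.015,.12],speed=.2); print("gap",readout.read_finger_gap())
o2=tool(r(2.4),0)
bot.goto([.538,-.309,.10],o2); print(readout.read_t())
bot.servo_line([.538,-.309,.0095],speed=.12); print(readout.read_t(),readout.read_wrist_force(),readout.read_finger_gap())
s=snapshot("top"); cv2.imwrite("pics/tray_pre.png",s["img"][:,:,::-1])
E
```

```text
2.55
3.9333 [ 0.7482355  -0.04803986 -0.33977574]
gap 0.029970202095216635 4.8917 [0.54696438 0.01498344 0.00396816]
gap 0.029751103811646838
6.8583
7.7667 [ 0.50685311 -0.19763232 -0.48848112] 0.029398681352555488
```

```bash
cat >> g.py <<'E'
r=np.radians; H=r(-13.3); U,Wd,N=frame(H,r(40)); C=np.array([.6251,.3170,.1587])-.11*U
D=20; OP=tool(H,r(40-D),-1); TZ=-frame(H,r(40-D))[2]
GH=.028; PK=C+GH*N+.0188*TZ
E
python3 - <<'E'
from g import *
from workcell import bot,readout,snapshot
bot.move_gripper(.055)
bot.servo_line([.538,-.309,.13],speed=.25); print(readout.read_t())
s=snapshot("top"); a=s["img"]
A=PK-.11*TZ; print(A,PK)
bot.goto(A+[0,0,.04],OP); print(readout.read_t())
s=snapshot("top"); t1=s["img"]
bot.servo_line(PK,speed=.12); print(readout.read_t(),readout.read_tcp_pos(),PK,readout.read_wrist_force())
t=snapshot("top"); sd=snapshot("side")
f=lambda i,x,y:cv2.resize(i[y:y+100,x:x+130],None,fx=3,fy=3,interpolation=cv2.INTER_CUBIC)
cv2.imwrite("pics/c2.png",np.vstack([np.hstack([f(t1,420,235),f(t["img"],80,235)]),np.hstack([f(sd["img"],205,90),cv2.resize(sd["img"],(390,300))])])[:,:,::-1])
E
```

```text
9.025
[0.49522424 0.34770133 0.19514257] [0.53183738 0.33904635 0.09177639]
11.45
12.8833 [0.53208151 0.33935103 0.09248343] [0.53183738 0.33904635 0.09177639] [0.04259274 0.75676806 0.49212828]
```

View pics/c2.png

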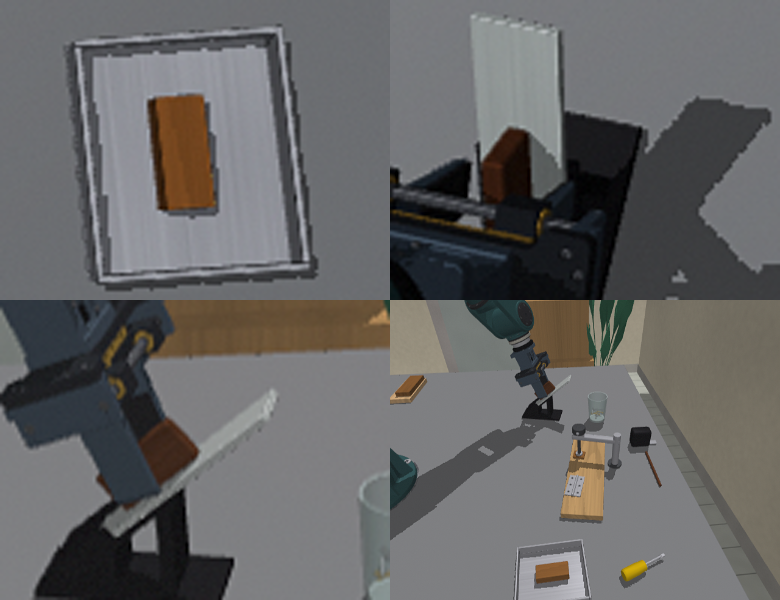

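```bash
python3 - <<'E'
from g import *
from workcell import bot,readout,snapshot
np.set_printoptions(precision=3,suppress=True)
bot.move_gripper(0,effort=45); print("gap",readout.read_finger_gap(),readout.read_wrist_force(),readout.read_t())
p=np.array(readout.read_tcp_pos())
for d in(.015,.05,.08):
    bot.servo_line(p+d*U+.001*N,speed=.08); print(d,readout.read_wrist_force(),readout.read_finger_gap(),readout.read_t())
bot.servo_line(p+.085*U+[0,0,.07],speed=.15); print(readout.read_wrist_force(),readout.read_moment(),readout.read_finger_gap(),readout.read_t(),readout.read_tcp_pos())
t=snapshot("top"); sd=snapshot("side")
pickle.dump((t,sd,readout.read_tcp_pos(),readout.read_orientation()),open("held.pkl","wb"))
f=lambda i,x,y:cv2.resize(i[y:y+100,x:x+130],None,fx=3,fy=3,interpolation=cv2.INTER_CUBIC)
cv2.imwrite("pics/c3.png",np.hstack([f(t["img"],70,200),f(sd["img"],220,60)])[:,:,::-1])
E
```

```text
gap 0.014023393325078532 [-2.514 -3.549  4.129] 13.6917
0.015 [-0.032 -1.122 -2.174] 0.013873864787360241 14.025
0.05 [-0.245  0.162 -3.657] 0.013713746248225373 14.6167
0.08 [ 0.687 -0.254 -3.717] 0.013671497241605702 15.1417
[-1.033 -0.359 -2.352] [0.138 0.512 0.065] 0.01378184616763934 15.775 [0.595 0.324 0.216]
```

View pics/c3.png

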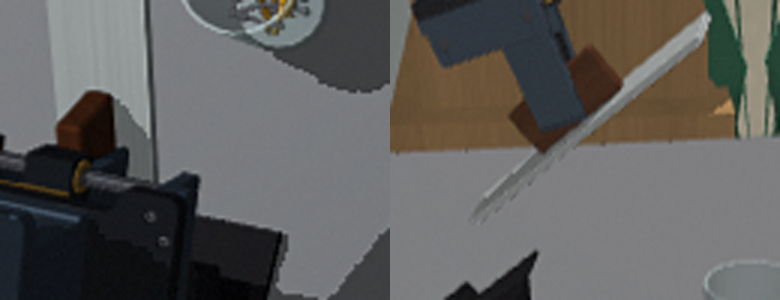

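```bash
python3 - <<'E'
from g import *
np.set_printoptions(precision=4,suppress=True)
t,sd,p,o=pickle.load(open("held.pkl","rb")); p=np.array(p)
R=Ro.from_euler("xyz",o).as_matrix(); print("tool dev",np.degrees(Ro.from_matrix(R.T@Ro.from_euler("xyz",OP).as_matrix()).magnitude()))
c=p-PK+C  # expected top-face centre
for sx in(-1,1):
  for sw in(-1,1):
    for dz in(0,-.006): 
      q=c+sx*.11*U+sw*.025*Wd+dz*N; print(sx,sw,dz,"side crop",(proj(sd,q)-[220,60])*3+[390,0],"top crop",(proj(t,q)-[70,200])*3)
E
```

```text
tool dev 0.12229683638672746
-1 -1 0 side crop [467.3072 224.9682] top crop [166.1934 323.4967]
-1 -1 -0.006 side crop [473.0495 231.024 ] top crop [170.8628 316.6897]
-1 1 0 side crop [483.8657 195.9003] top crop [ 79.0947 304.7557]
-1 1 -0.006 side crop [489.3521 201.8002] top crop [ 84.2406 298.0705]
1 -1 0 side crop [695.474   39.0857] top crop [148.2811 -26.2033]
1 -1 -0.006 side crop [701.2725  46.4201] top crop [153.7849 -31.7908]
1 1 0 side crop [704.4027  14.3872] top crop [ 47.7873 -46.8346]
1 1 -0.006 side crop [709.9335  21.4818] top crop [ 53.9248 -52.2729]
```

```bash
cat >> g.py <<'E'
H2=r(-100.2); OL=tool(H2,r(-D),-1); TZ2=-frame(H2,r(-D))[2]
def lay(bx,zu,by=-.035): return b2w(bx,by,zu+.006+GH)+.0188*TZ2
E
python3 - <<'E'
from g import *
from workcell import bot,readout,snapshot,solver
np.set_printoptions(precision=3,suppress=True)
p=np.array(readout.read_tcp_pos())
bot.servo_line(p+[0,0,.07],speed=.2)
bot.goto(lay(-.098,.19),OL); print(readout.read_t(),readout.read_joint_positions())
bot.servo_line(lay(-.098,.03),speed=.15); print(readout.read_t(),readout.read_finger_gap(),readout.read_wrist_force())
t=snapshot("top"); sd=snapshot("side"); pickle.dump((t,sd),open("low.pkl","wb"))
f=lambda i,x,y,w,h,k:cv2.resize(i[y:y+h,x:x+w],None,fx=k,fy=k,interpolation=cv2.INTER_CUBIC)
cv2.imwrite("pics/c4.png",np.hstack([f(t["img"],220,190,200,150,2),f(sd["img"],200,170,200,150,2)])[:,:,::-1])
E
```

```text
17.7 [-0.232  0.164  2.066  0.424  0.975 -0.308]
18.9167 0.013691791616904649 [ 0.07  -0.512 -3.283]
```

View pics/c4.png

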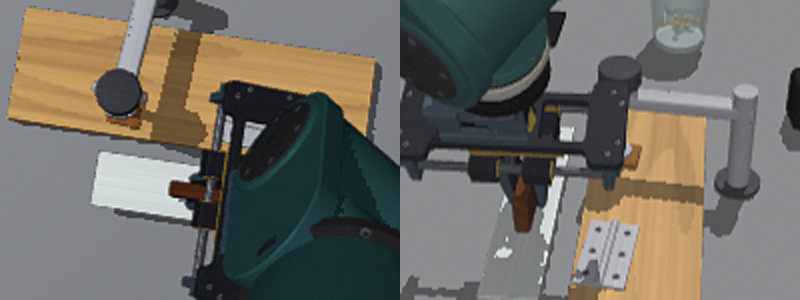

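```bash
python3 - <<'E'
from g import *
from workcell import bot,readout,snapshot
np.set_printoptions(precision=3,suppress=True)
t,_=pickle.load(open("low.pkl","rb"))
for q in((101,151),(93,204)): print("left corner board xy",w2b(onz(t,(220+q[0]/2,190+q[1]/2),.036)))
bot.servo_line(lay(-.098,.008),speed=.1); bot.wait(.15); f0=np.array(readout.read_wrist_force()); print(f0)
z=.008
while z>-.008:
    z-=.001; bot.servo_line(lay(-.098,z),speed=.03); bot.wait(.05); f=np.array(readout.read_wrist_force())-f0
    print(round(z,4),f)
    if f[2]>3: break
zc=z
print("tcp",readout.read_tcp_pos(),readout.read_t(),readout.read_finger_gap(),readout.read_moment())
open("zc","w").write(str(zc))
E
```

```text
left corner board xy [-0.074  0.073]
left corner board xy [-0.123  0.072]
[ 0.684  0.142 -3.083]
0.007 [ 0.266 -0.58   0.915]
0.006 [-1.263 -0.487  0.263]
0.005 [0.459 0.198 0.251]
0.004 [0.251 0.224 0.893]
0.003 [-0.724 -0.495  0.256]
0.002 [-0.273 -0.304 -0.329]
0.001 [-0.753  0.585  0.61 ]
0.0 [-0.367  0.114  0.671]
-0.001 [-0.656 -0.546  0.309]
-0.002 [ 0.062 -0.566  0.084]
-0.003 [-0.03   0.355  0.437]
-0.004 [-5.81  -0.162 16.592]
tcp [ 0.549 -0.012  0.013] 23.1333 0.013641460206018672 [0.205 0.777 0.248]
```

```bash
python3 - <<'E'
from g import *
from workcell import bot,readout,snapshot
np.set_printoptions(precision=3,suppress=True)
z=-.0028
bot.servo_line(lay(-.098,z),speed=.03); bot.servo_line(lay(-.084,z),speed=.06); bot.wait(.1)
f0=np.array(readout.read_wrist_force()); print(f0); x=-.084
while x<-.070:
    x+=.001; bot.servo_line(lay(x,z),speed=.03); bot.wait(.05); f=np.array(readout.read_wrist_force())-f0; fb=f[:2]@BX
    print(round(x,4),round(fb,2),f,np.array(readout.read_moment()))
    if fb<-8: break
open("xc","w").write(str(x)); print(readout.read_t())
E
```

```text
[-0.541  0.495 -2.029]
-0.083 0.92 [ 0.814 -0.697 -1.762] [-0.439  0.159 -0.022]
-0.082 0.21 [ 0.268  0.316 -0.511] [-0.388  0.121  0.029]
-0.081 0.37 [ 0.247 -0.719 -1.312] [-0.384  0.14  -0.008]
-0.08 1.17 [ 0.946 -1.358 -1.074] [-0.448  0.163 -0.002]
-0.079 1.07 [ 0.902 -1.034 -0.513] [-0.406  0.143  0.019]
-0.078 -1.36 [-1.303  0.428 -0.151] [-0.278  0.578  0.065]
-0.077 -7.13 [-7.149  0.552  2.906] [-0.25   1.488  0.347]
-0.076 -14.18 [-14.844  -2.396  12.256] [-0.16   2.625  0.601]
26.2667
```

```bash
python3 - <<'E'
from g import *
from workcell import bot,readout,snapshot
np.set_printoptions(precision=3,suppress=True)
bot.servo_line(lay(-.0768,-.0033),speed=.03); bot.wait(.1); print(readout.read_wrist_force())
bot.move_gripper(.024); bot.wait(.1); print(readout.read_finger_gap(),readout.read_wrist_force())
p=np.array(readout.read_tcp_pos())
bot.servo_line(p-.10*TZ2,speed=.12); 
bot.goto([.46,-.20,.30],OL); print(readout.read_t())
t=snapshot("top"); sd=snapshot("side"); pickle.dump((t,sd),open("laid.pkl","wb"))
f=lambda i,x,y,w,h,k:cv2.resize(i[y:y+h,x:x+w],None,fx=k,fy=k,interpolation=cv2.INTER_CUBIC)
cv2.imwrite("pics/c5.png",np.hstack([f(t["img"],220,190,200,150,2),f(sd["img"],210,200,200,150,2)])[:,:,::-1])
E
```

```text
[-13.545  -1.276  12.629]
0.02395538470297195 [-0.551  0.535 -0.312]
29.1167
```

View pics/c5.png

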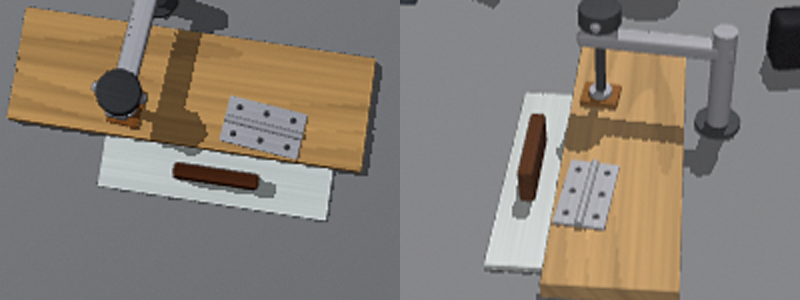

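```bash
python3 - <<'E'
from g import *
np.set_printoptions(precision=1,suppress=True)
t,sd=pickle.load(open("laid.pkl","rb"))
def edge(img,cols,test,lo,hi,last):
    out=[]
    for c in cols:
        r_=[y for y in range(lo,hi) if test(img[y,c].astype(int))]
        if r_: out.append((c,r_[-1]+.5 if last else r_[0]-.5))
    return out
white=lambda p:p.min()>125; wood=lambda p:p[0]-p[2]>45
def line(pts,z):
    w=np.array([w2b(onz(t,p,z)) for p in pts])*1000; k=np.polyfit(w[:,1],w[:,0],1); res=np.abs(np.polyval(k,w[:,1])-w[:,0]); k=np.polyfit(w[res<2.5,1],w[res<2.5,0],1); return k
cols=[c for c in range(274,382,3)]
O=line(edge(t["img"],cols,white,260,310,True),.006)
I=line(edge(t["img"],[c for c in cols if c<300 or c>350],white,250,310,False),.006)
B=line(edge(t["img"],[c for c in range(230,398,3) if not 265<c<335],wood,220,280,True),.018)
for n,k in(("bar outer",O),("bar inner",I),("board near top edge",B)): print(n,"deg",np.degrees(np.arctan(k[0])),"x at y=-145,75:",np.polyval(k,[-145,75]))
for q in((99,185),(326,220),(333,168),(106,138)): print(w2b(onz(t,(220+q[0]/2,190+q[1]/2),.006))*1000)
E
```

```text
bar outer deg 0.041455857687556594 x at y=-145,75: [-104.1 -103.9]
bar inner deg -4.808256627102554 x at y=-145,75: [-37.8 -56.3]
board near top edge deg 0.5707039571371907 x at y=-145,75: [-57.3 -55.1]
[-103.8   72.5]
[-103.8 -145.4]
[ -54.1 -145.3]
[-58.4  73.1]
```

```bash
python3 - <<'E'
from g import *
from workcell import bot,readout,snapshot,solver
np.set_printoptions(precision=2,suppress=True)
o=tool(BA,0,-1); P=lambda x,z: b2w(x,-.036,z)
print([solver.inverse_kinematics(P(-.145,.0045),tool(BA,0,f)) for f in(1,-1)])
bot.move_gripper(.088)
bot.goto(P(-.145,.12),o); bot.servo_line(P(-.145,.0045),speed=.12); bot.servo_line(P(-.126,.0045),speed=.05); bot.wait(.15)
f0=np.array(readout.read_wrist_force()); print(f0,readout.read_t()); x=-.126
while x<-.113:
    x+=.001; bot.servo_line(P(x,.0045),speed=.03); bot.wait(.05); f=np.array(readout.read_wrist_force())-f0; fb=f[:2]@BX
    print(round(x,4),round(fb,2),round(float(f[2]),2),np.array(readout.read_moment())[2])
    if fb<-9: break
bot.servo_line(P(-.145,.0045),speed=.06); bot.servo_line(P(-.145,.15),speed=.2); bot.goto([.44,-.20,.30],o); print(readout.read_t())
t=snapshot("top"); sd=snapshot("side"); pickle.dump((t,sd),open("laid.pkl","wb"))
f=lambda i,x,y,w,h,k:cv2.resize(i[y:y+h,x:x+w],None,fx=k,fy=k,interpolation=cv2.INTER_CUBIC)
cv2.imwrite("pics/c6.png",np.vstack([np.hstack([f(t["img"],260,230,130,75,3),f(sd["img"],230,210,130,75,3)]),np.hstack([cv2.resize(x["img"],(390,292)) for x in(t,sd)])])[:,:,::-1])
E
```

```text
[array([-0.07,  0.44,  2.18, -0.  ,  0.52,  1.68]), array([-0.07,  0.44,  2.18,  0.  ,  0.52, -1.46])]
[-0.32 -0.14 -0.18] 33.1167
-0.125 -0.18 0.58 0.027755207816856527
-0.124 -0.3 0.73 0.05148516057081254
-0.123 -0.05 -0.04 -0.032105245203712614
-0.122 0.16 0.27 -0.025990267869323982
-0.121 -0.46 0.2 0.0006008207228938871
-0.12 -3.99 2.12 0.004931080772012915
-0.119 -8.1 3.82 -0.02538516306864531
-0.118 -11.61 6.89 0.007621882081222216
37.975
```

View pics/c6.png

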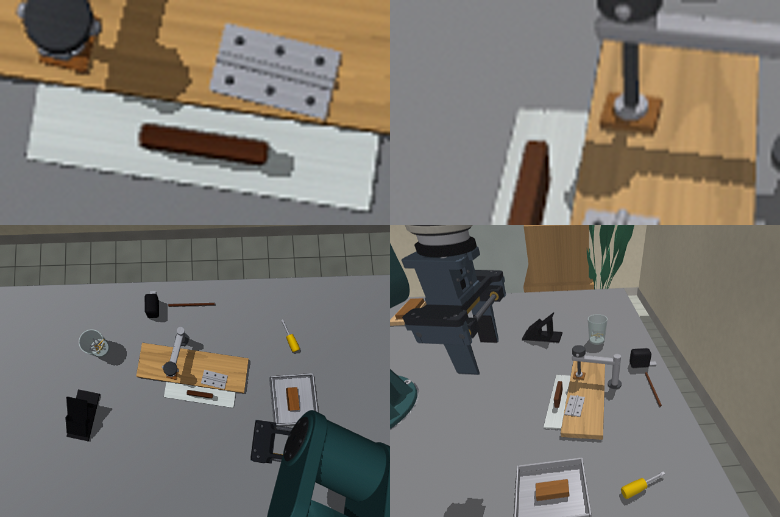

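```bash
python3 -c "
from workcell import bot,readout
print(readout.read_t(),readout.read_wrist_force()); bot.job_done()"
```

```text
38.075 [ 1.00591538 -0.74278027  0.08684709]
the job is handed in; nothing more can be done
```

I handed the job in at 38.1 s of the 61 s allowed, with the robot clear of everything. The shim block went flat onto the tray floor first. I then pulled the straightedge about 80 mm along its ramp and laid it flat against the board's edge on the robot's side. Finally I pressed it home with the open fingers.

**Position:** The last pictures show the shim flat in the tray. The straightedge runs from about -145 to +73 mm along the board's ±170 mm, so neither end sticks out. The glass of screws, the screwdriver and the hinge look undisturbed.

**Flushness:** The squaring push stiffened within 1–2 mm of first contact, up to about 12 N with no twisting moment, which means both fingers met a bar already seated against the board. The bar's outer edge, measured before that push, read parallel to the board to 0.04°.

**Checks that disagreed:**
- The fit to the board's near edge came out 0.6° off the overall board fit, about 2 mm over the bar's length. That is roughly the camera's limit.
- The automatic fit to the bar's inner edge was useless (-4.8°), probably upset by the shadow, so I disregarded it. Corner points read by eye for that edge lay 1 to 3 mm from the board's edge line.

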